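# Set out a mounted section and hold the curing box lid open

## Robot

A 6-joint arm with a two-finger parallel gripper is mounted at the origin on a cart in front of the work surface, level with it; the furniture and walls round the work are solid. World frame = base frame: x ahead of the robot, y to its left, z up, the work surface at z = 0. Lengths are in m, angles in rad, forces in N, time in s.
With the tool pointing down it reaches from about 0.35 to 0.775 m from the base axis. Payload 7.3 kg.
Tool frame: the origin (TCP) lies on the centre line of the jaws, within the pads' length; the fingertips stand 25 mm ahead of it and the grasp point (between the pads) lies 6 mm ahead of it; z points along the fingers, y is the line along which they close (so a half turn about z gives the same grasp; the last joint's range is limited). The gripper opens to 92 mm and grips with 3 to 60 N. Pads are 19 mm wide; open, the fingers measure 130 mm over their backs; the gripper's body (75 mm by 190 mm) begins 47 mm behind the grasp point.
Start: joints at [-1.26, 0.342, 1.524, -0, 1.275, -0.146], TCP at [0.232, -0.471, 0.252] pointing down, gripper open.
Joint ranges: [-2.53, 2.53], [-0.77, 2.02], [0.04, 2.7], [-1, 4.14], [0.28, 2.66], [-3.11, 3.11]. Speed limits (rad/s): [2.57, 2.57, 3.14, 3.14, 3.14, 3.14].

## Interface

Orientations are given as [roll, pitch, yaw] about the fixed x, y, z axes, in that order (R = Rz(yaw) Ry(pitch) Rx(roll)).
In Python, from cell import status, read_camera, camera_info, ticket, models gives the robot as it stands.
- The arm moves only by the tool send_rows, never from a script. Its argument "plan" is a list of rows, each an object with "offset": the shift along the tool's x, y, z in mm, a list of three; "yaw": the turn about the tool's z in rad. In form: [{"offset": [dx, dy, dz], "yaw": yaw}, ...]. A call has 1 to 20 rows; each row shifts and turns the commanded pose from where the row before left it, along the tool's axes as they then stand; what a row does not reach is not made up. A row lasts 1/10 s, in which the tool goes at most 50 mm and 8.59 degrees, less where a joint would pass 70% of its speed; a pose out of reach is approached as far as the arm can. A call is refused whole if a number of a shift passes 50 or a number of a turn 0.15, either way. A call with a gripper value outside its range is refused whole. "hand" is the closure, from 0 (fully open) to 1 (shut), set as the call begins (left out, the last holds). The fingers move at their own pace and stop on an object; "squeeze" is the grip in N (left out, the last holds). Time passes only in rows, so rows that do not move let the fingers close. It gives the time, the measured TCP pose, the force, the opening and the grip force at its end, in the units of the state.
- status.observe(): the state, without advancing time (a new reading comes with each control period).
- read_camera(name): name is "scene" or "top" or "wrist"; returns the picture (384x512x3 uint8, red, green, blue); there is no depth.
- camera_info(name): a dict with "vfov" (degrees; the focal length in pixels is half the picture's height over the tangent of half this angle, whatever the lens; pixels are square), "cx", "cy" (the principal point, pixels), "origin" and "attitude" of the camera in the world. Camera axes: x right, y down, z forward; pixel columns grow to the right and rows downward; lengths in m; the calibration is good to about 2 mm. A picture is of the moment at which its call begins: read the wrist's pose just before it. camera_info takes no time and is no camera call; for the wrist camera it gives the pose at the moment of the call.
- ticket.hand_in(): hands the job in; it is judged then, once.
Trained networks look in the newest picture that a camera, given by its name, has taken for a name from the list of things; names that differ only in an ending like _2 or _b are one class to them, and where a whole thing is asked for, a point or a joint stands for the part that bears it (a point fixed in the world has none). Each returns a list of dicts, best first, with "conf" (0 to 1); they miss things now and then, are a little off and sometimes report something else, mostly with a low value. They report only what shows in the picture. A call takes as long as a camera call.
- models.regions_of(camera, label): "mask" (384x512 bool, what is visible of it) and "extent" ([left, top, right, bottom] in pixels, round what is visible of it).
The state is a dict: "time": time; "qpos": joint angles; "qvel": joint speeds; "joint_efforts": joint torques, N m; "tool_pos": TCP position; "tool_rot": TCP orientation; "contact_force": force on the tool from outside, world axes, zero at the start; "torque": the same for the moment, N m; "opening": finger opening in m; "grip_force": force on a finger pad.
Only numpy, scipy, OpenCV 4.12 (cv2) and the standard library are available. Lean on these libraries where they do the work, as an engineer would, in place of code of your own. Each camera call takes 0.05 s, during which the arm holds its last target. There are 200 camera calls.

## Task

Lift the small green mounted section out of the white tub and set it down upright on the round cork pad (do not drop it), wholly on the cork. Then raise the amber lid of the curing box by its bar handle to 45 degrees, level with the long red mark on the quadrant, and finish while still holding it there, steady, for the box to be loaded: the lid falls shut if it is let go. Leave the tub standing about where it is, and do not disturb the dropper bottle, the petri dish and the wooden slide case.

Things in the scene. Friction and masses are not known exactly. Their poses are not given: they have to be found in the camera images.
- section: green resin cylinder with a metal section in its upper face, 25 mm in diameter, 20 mm high, about 33 g (23 to 46 g); stands loose and upright near the middle of the white tub's floor. Origin: centre of its underside; z: its axis, up
- white_tub: round open white plastic tub, loose, 0.25 kg, 101 mm across the rim and 80 mm across the foot, 48 mm high, inner floor 3 mm above the bench and about 74 mm across, walls flaring outward. Origin: centre of its underside
- cork_pad: round cork pad 80 mm in diameter on a thin rubber foot of 83 mm, upper face 8 mm above the bench, fixed for the task. Tub and pad may stand either way round, one left and one right of the curing box. Origin: centre of its underside
- curing_box: white open-topped curing box with amber lid, fixed; 120 mm deep (its x), 150 mm wide (y), 68 mm high. Origin: centre of its underside; x points from the front wall to the hinge at the back (roughly away from the robot), z up. On its right side (-y) a slim quadrant, 80 mm in radius about the hinge, up to 75 mm above the rim, with black marks each 15 degrees and a long red mark at 45
- lid (a joint): hinge angle of the amber lid in rad: 0 shut (flat on the rim), grows as its front rises, stop at 1.25; 45 degrees is 0.785. Lid about 0.25 kg (0.2 to 0.32), free hinge without a spring, so that it falls shut from any angle
- lid_handle (a point): middle of the lid's black round handle bar, 10 mm thick, 90 mm long, parallel to the hinge (box y), 160 mm from the hinge axis, in the lid's plane; lid shut: 72 mm above the bench, 40 mm in front of the front wall (35 mm free gap behind the bar). Two 8 mm rods carry its ends. It circles the hinge with the lid; a light pinch lets it turn between the fingers. y: along the bar
- lid_hinge (a point): point on the hinge axis of the lid, middle of the width, 72 mm above the bench at the box's back edge (fixed)
- dropper_bottle: brown dropper bottle, 33 mm in diameter, 102 mm high, loose, standing to the left of the box's back; bystander. Origin: centre of its underside
- petri_dish: clear petri dish, 60 mm in diameter, 13 mm high, loose, in front of the box to the left; bystander. Origin: centre of its underside
- slide_case: small wooden slide case, 42 x 90 x 16 mm, loose, in front of the box to the right; bystander. Origin: centre of its underside

How it is judged:
On the way, in this order (a step that is already met when the one before it is completed fails the run):
1. the section is lifted clear out of the tub (height (world z) of section above 0.055 m and contact force between section and the fingers above 0.3 N), for 0.1 s.
2. the section stands on the cork pad, let go, the lid still shut (horizontal distance between section and cork_pad below 0.027 m and z of section in the frame of cork_pad between 0.005 and 0.012 m and angle between section's own z axis and vertical below 0.15 rad and linear speed of section below 0.02 m/s and contact force between section and the fingers below 0.05 N and value of joint lid below 0.1 rad), for 0.2 s.
3. the lid is held at 45 degrees (value of joint lid between 0.69 and 0.88 rad and contact force between any of the fingers, the arm and curing_box above 0.4 N), for 0.3 s.
At the end, for the whole second after the job is handed in: The robot holds the lid (at least 0.4 N), steady, at 0.69 to 0.88 rad (45 degrees, 5 either way), nothing else propping it; the section stands upright, let go, on the pad, centres within 27 mm; the tub stands upright within 60 mm of its start (all of step 3 and horizontal distance between section and cork_pad below 0.027 m and z of section in the frame of cork_pad between 0.005 and 0.012 m and angle between section's own z axis and vertical below 0.15 rad and linear speed of section below 0.02 m/s and contact force between section and the fingers below 0.05 N and velocity of joint lid between -0.05 and 0.05 rad/s and angle between white_tub's own z axis and vertical below 0.2 rad and distance of white_tub from where it was at the start of the episode below 0.06 m and contact force between each of section, white_tub, dropper_bottle, petri_dish, slide_case and curing_box below 0.1 N); the arm keeps its last pose, push and grip.
It fails at once if the section is dropped (falls faster than 1 m/s, from about 5 cm) (linear speed of section above 1 m/s and contact force between section and the fingers below 0.05 N).
It fails at once if a bystander (dropper bottle, petri dish, slide case) is shifted by more than 30 mm or toppled (distance of any of dropper_bottle, petri_dish, slide_case from where it was at the start of the episode above 0.03 m or angle between any of dropper_bottle, petri_dish, slide_case's own z axis and vertical above 0.5 rad).
It also fails if it takes over 58 s, if anything falls off the work surface, if the arm or the gripper's body presses on something with over 40 N, if the wrist force passes 120 N, or if a joint passes its speed limit or range.

## Working session

There is one attempt and no reset: what is moved stays moved. The work goes in short steps, Python scripts to look and compute and a tool call to move; the robot and the scene stay as the last step left them, time stands still between calls to the robot, and variables do not carry over. Pictures are saved under pics/ and viewed, at most 10 in all, crops included, and the job is handed in when it is done.

Besides the shell and the picture viewer there is one more tool, called after "Call:" as name(argument=value, ...) on one line, values as JSON. send_rows: Moves the arm, as the interface text tells. Its arguments: {"type":"object","properties":{"plan":{"type":"array"},"hand":{"type":"number"},"squeeze":{"type":"number"}},"required":["plan"]}

```bash
mkdir -p pics; cat > h.py <<'E'
import numpy as np,cv2
from cell import status, read_camera, camera_info, ticket, models
from scipy.spatial.transform import Rotation as Ro
def cam(n):
    i=camera_info(n);f=192/np.tan(np.radians(i['vfov'])/2)
    A=np.array(i['attitude'],float)
    R=A if A.shape==(3,3) else (Ro.from_euler('xyz',A).as_matrix() if A.size==3 else None)
    return f,i['cx'],i['cy'],np.array(i['origin']),R
def ray(n,u,v,z,c=None):
    f,cx,cy,o,R=c or cam(n)
    d=R@np.array([(u-cx)/f,(v-cy)/f,1]);return o+d*(z-o[2])/d[2]
def proj(n,p,c=None):
    f,cx,cy,o,R=c or cam(n)
    q=R.T@(np.array(p)-o);return np.array([cx+f*q[0]/q[2],cy+f*q[1]/q[2]])
E
python3 - <<'E'
from h import *
print(camera_info('top'),camera_info('scene'))
im={}
for n in('top','scene'):
    im[n]=read_camera(n)
    for l in ['section','white_tub','cork_pad','curing_box','lid','lid_handle','dropper_bottle','petri_dish','slide_case']:
        for r in models.regions_of(n,l)[:2]:
            m=r['mask'];ys,xs=np.nonzero(m);
            if len(xs)==0: continue
            print(n,l,round(r['conf'],2),np.round(r['extent']),[round(xs.mean(),1),round(ys.mean(),1)],len(xs),np.round(ray(n,xs.mean(),ys.mean(),0.0),3))
cv2.imwrite('pics/a.png',cv2.cvtColor(cv2.resize(im['top'],(800,600)),cv2.COLOR_RGB2BGR))
cv2.imwrite('pics/b.png',cv2.cvtColor(cv2.resize(im['scene'],(800,600)),cv2.COLOR_RGB2BGR))
print(status.observe())
E
```

```text
{'vfov': 53.19621870541129, 'cx': 255.8363232503967, 'cy': 193.69423123984245, 'origin': array([0.29911156, 0.00455501, 0.99203527]), 'attitude': array([-2.90932348, -0.00584427, -1.58207184])} {'vfov': 55.07678861028324, 'cx': 257.9153844563006, 'cy': 189.39353353089248, 'origin': array([-0.06844351,  0.47457135,  0.69419943]), 'attitude': array([-2.27066158, -0.02198056, -2.24739305])}
top section 0.58 [363. 222. 378. 235.] [np.float64(373.3), np.float64(229.9)] 87 [ 0.434 -0.309  0.   ]
top white_tub 0.94 [358. 207. 398. 246.] [np.float64(375.6), np.float64(226.6)] 1245 [ 0.442 -0.316  0.   ]
top white_tub 0.6 [229. 149. 297. 220.] [np.float64(262.2), np.float64(181.8)] 3506 [ 0.566 -0.021  0.   ]
top cork_pad 0.62 [144. 210. 177. 240.] [np.float64(160.3), np.float64(224.3)] 787 [0.454 0.246 0.   ]
top curing_box 0.66 [229. 152. 298. 221.] [np.float64(262.5), np.float64(182.0)] 3624 [ 0.566 -0.022  0.   ]
top curing_box 0.6 [228. 154. 294. 218.] [np.float64(261.2), np.float64(180.6)] 3028 [ 0.57  -0.019  0.   ]
top lid 0.56 [233. 155. 291. 222.] [np.float64(262.0), np.float64(179.
[... 1621 characters left out ...]
 [0.375 0.095 0.   ]
{'time': 1.0, 'qpos': array([-1.25999134e+00,  3.41961705e-01,  1.52409760e+00,  7.05644197e-06,
        1.27536880e+00, -1.46019316e-01]), 'qvel': array([ 0.00112638, -0.00019896,  0.00068936, -0.00128166, -0.00156329,
       -0.00100186]), 'joint_efforts': array([ 1.13368362e-03, -4.31137955e+01, -2.44476843e+01,  7.18715368e-02,
        4.83387045e-02,  1.89468217e-06]), 'tool_pos': array([ 0.23159834, -0.47118411,  0.25176124]), 'tool_rot': array([3.14142887e+00, 1.72626488e-05, 4.56822250e-01]), 'contact_force': array([-0.16349301, -0.50567549,  0.74743116]), 'torque': array([-0.02496533,  0.00811183,  0.00049683]), 'grip_force': 0.0, 'opening': 0.09161836225143043}
```

View pics/a.png

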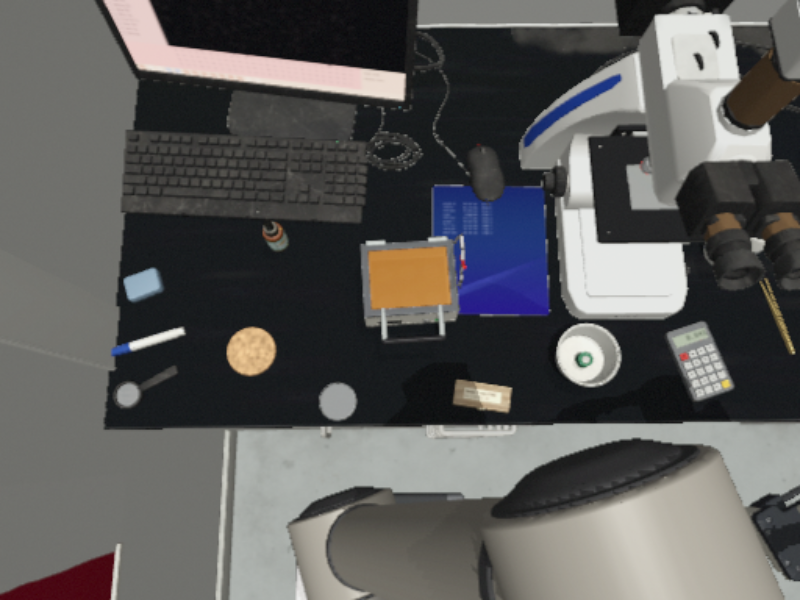

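View pics/b.png

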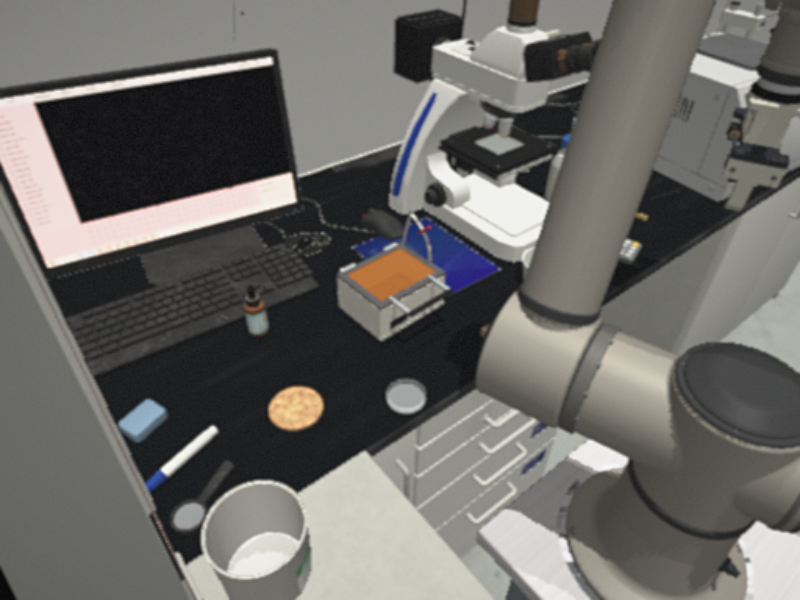

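```bash
cat >> h.py <<'E'
def off(target,yawdeg=None):
    s=status.observe();p=s['tool_pos'];y=s['tool_rot'][2]
    d=np.array(target)-p;c,n=np.cos(y),np.sin(y)
    print('t',round(s['time'],2),'tcp',np.round(p,4),'yaw',round(y,4),'off mm',np.round(1000*np.array([c*d[0]+n*d[1],n*d[0]-c*d[1],-d[2]]),1),'toolyaw',None if yawdeg is None else round(y-yawdeg,4))
E
python3 - <<'E'
from h import *
c=cam('top'); k=.64
def P(l,u,v,z): print(l,np.round(ray('top',u*k,v*k,z,c),4))
P('tub rim L',556,355,.048);P('tub rim R',620,355,.048);P('rim top',588,325,.048);P('rim bot',588,386,.048)
P('sec',584,359,.023);P('pad',251,351.5,.008)
P('barL',386,338,.072);P('barR',444,336,.072);P('rodbackL',384,308,.072);P('rodbackR',441,305,.072)
P('boxBL',366,241,.072);P('boxBR',457,238,.072)
for z in(.2,.35):P('eyepiece',738,290,z)
P('base',565,315,.03);P('case1',455,400,.01);P('petri',338,402,.01)
P('barL',386,338,.072)
off([.438,-.312,.2],0)
E
```

```text
tub rim L [ 0.4344 -0.2508  0.048 ]
tub rim R [ 0.4334 -0.3527  0.048 ]
rim top [ 0.4824 -0.3058  0.048 ]
rim bot [ 0.3849 -0.2976  0.048 ]
sec [ 0.431  -0.3027  0.023 ]
pad [0.4512 0.243  0.008 ]
barL [0.4604 0.0187 0.072 ]
barR [ 0.4626 -0.0716  0.072 ]
rodbackL [0.5082 0.0216 0.072 ]
rodbackR [ 0.5122 -0.0683  0.072 ]
boxBL [0.6196 0.0501 0.072 ]
boxBR [ 0.6234 -0.0973  0.072 ]
eyepiece [ 0.4996 -0.4658  0.2   ]
eyepiece [ 0.4616 -0.3767  0.35  ]
base [ 0.503  -0.2752  0.03  ]
case1 [ 0.3681 -0.0916  0.01  ]
petri [0.367  0.0981 0.01  ]
barL [0.4604 0.0187 0.072 ]
t 1.0 tcp [ 0.2316 -0.4712  0.2518] yaw 0.4568 off mm [255.5 -51.8  51.8] toolyaw 0.4568
```

Call:
send_rows(plan=[{"offset": [0, 0, 0], "yaw": 0.143}, {"offset": [0, 0, 0], "yaw": 0.143}, {"offset": [0, 0, 0], "yaw": 0.143}, {"offset": [0, 0, 0], "yaw": 0.143}, {"offset": [0, 0, 0], "yaw": 0.143}, {"offset": [0, 0, 0], "yaw": 0.143}, {"offset": [17, -33, 7], "yaw": 0}, {"offset": [17, -33, 7], "yaw": 0}, {"offset": [17, -33, 7], "yaw": 0}, {"offset": [17, -33, 7], "yaw": 0}, {"offset": [17, -33, 7], "yaw": 0}, {"offset": [17, -33, 7], "yaw": 0}, {"offset": [17, -35, 9], "yaw": 0}, {"offset": [0, 0, 0], "yaw": 0}, {"offset": [0, 0, 0], "yaw": 0}], hand=0.64, squeeze=12)

```text
time: 2.5
tool_pos: [0.4324, -0.3027, 0.2005]
tool_rot: [3.141, 0.001, -0.399]
contact_force: [-0.9, 0.3, 0.2]
opening: 0.0332
grip_force: 0.0
```

```bash
python3 - <<'E'
from h import *
s=status.observe();print(s['opening'],s['contact_force'])
c=cam('wrist');im=read_camera('wrist')
print(camera_info('wrist'))
for l in('section','white_tub'):
    for r in models.regions_of('wrist',l)[:2]:
        ys,xs=np.nonzero(r['mask'])
        e=r['extent'];u,v=(e[0]+e[2])/2,(e[1]+e[3])/2
        print(l,r['conf'],e,xs.mean(),ys.mean(),np.round(ray('wrist',xs.mean(),ys.mean(),.023 if l=='section' else .048,c),4),np.round(ray('wrist',u,v,.023 if l=='section' else .048,c),4))
off([.432,-.303,.04],-.4)
cv2.imwrite('pics/c.png',cv2.cvtColor(im,cv2.COLOR_RGB2BGR))
E
```

```text
0.03317743095061071 [-0.92134051  0.32905368  0.24393458]
{'vfov': 68.37923647547058, 'cx': 259.81789234358536, 'cy': 195.8775812418086, 'origin': array([ 0.50788161, -0.33548836,  0.33259011]), 'attitude': array([ 2.83783023e+00, -2.91865865e-04, -1.97037233e+00])}
section 0.64 [252.1, 165.5, 279.1, 191.9] 263.286432160804 178.09045226130652 [ 0.4367 -0.3088  0.023 ] [ 0.4351 -0.3109  0.023 ]
section 0.64 [3.0, 153.5, 48.3, 254.8] 15.90463505594033 203.1427810335642 [ 0.5201 -0.0336  0.023 ] [ 0.5147 -0.0433  0.023 ]
white_tub 0.96 [212.1, 136.0, 309.9, 226.0] 259.23396338740883 181.11087959517786 [ 0.4412 -0.3057  0.048 ] [ 0.4406 -0.3075  0.048 ]
t 2.65 tcp [ 0.4315 -0.3041  0.2011] yaw -0.4025 off mm [  0.   -1.2 161.1] toolyaw -0.0025
```

View pics/c.png

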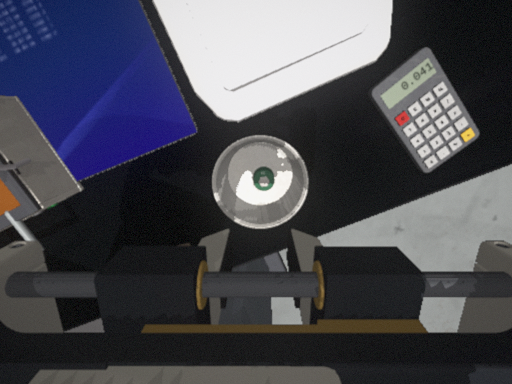

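Call:
send_rows(plan=[{"offset": [1, 1, 25], "yaw": 0}, {"offset": [1, 1, 25], "yaw": 0}, {"offset": [2, 1, 25], "yaw": 0}, {"offset": [0, 0, 25], "yaw": 0}, {"offset": [0, 0, 0], "yaw": 0}, {"offset": [0, 0, 0], "yaw": 0}])

```text
time: 3.25
tool_pos: [0.4342, -0.3083, 0.1013]
tool_rot: [3.141, -0.0, -0.403]
contact_force: [-0.1, -0.5, 0.3]
opening: 0.033
grip_force: 0.0
```

```bash
python3 - <<'E'
from h import *
c=cam('wrist');im=read_camera('wrist')
for l in('section','white_tub'):
    for r in models.regions_of('wrist',l)[:1]:
        ys,xs=np.nonzero(r['mask'])
        e=r['extent'];u,v=(e[0]+e[2])/2,(e[1]+e[3])/2
        print(l,r['conf'],e,xs.mean(),ys.mean(),np.round(ray('wrist',xs.mean(),ys.mean(),.023 if l=='section' else .048,c),4),np.round(ray('wrist',u,v,.023 if l=='section' else .048,c),4))
off([.4345,-.3085,.04],-.4)
s=status.observe();p=s['tool_pos'];R=Ro.from_euler('xyz',s['tool_rot']).as_matrix()
for q in(0,.006,.025):print('tcp px',q,proj('wrist',p+R@[0,0,q],c))
cv2.imwrite('pics/d.png',cv2.cvtColor(cv2.resize(im,(800,600)),cv2.COLOR_RGB2BGR))
E
```

```text
section 0.84 [243.8, 196.3, 279.5, 227.1] 259.11 211.56222222222223 [ 0.4377 -0.3093  0.023 ] [ 0.4368 -0.3111  0.023 ]
white_tub 0.84 [183.9, 156.9, 324.6, 271.7] 252.52631074475224 208.86839835138503 [ 0.45   -0.3096  0.048 ] [ 0.4458 -0.3091  0.048 ]
t 3.4 tcp [ 0.4351 -0.3084  0.1023] yaw -0.4018 off mm [-0.5  0.3 62.3] toolyaw -0.0018
tcp px 0 [259.20962191 269.33715863]
tcp px 0.006 [259.24527507 263.32053181]
tcp px 0.025 [259.34261978 246.89318409]
```

View pics/d.png

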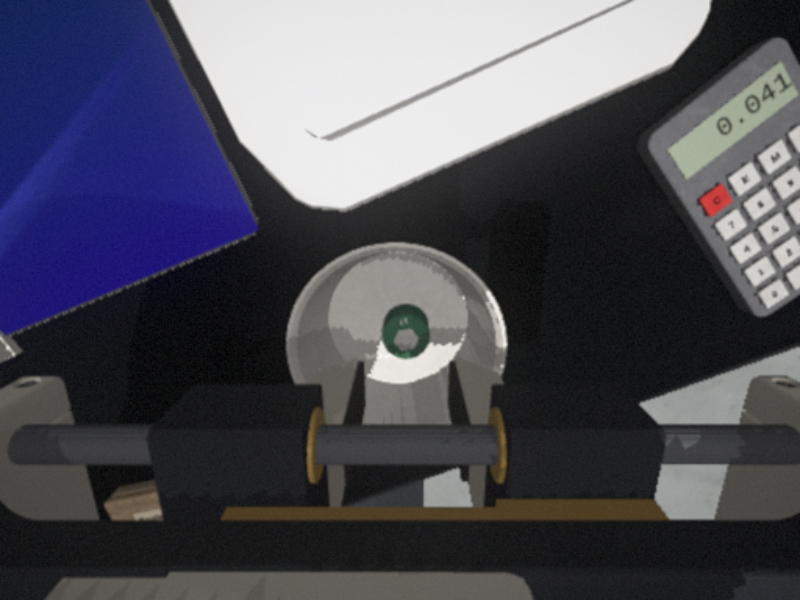

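Call:
send_rows(plan=[{"offset": [-1, 0, 15], "yaw": 0}, {"offset": [0, 0, 15], "yaw": 0}, {"offset": [0, 0, 10], "yaw": 0}, {"offset": [0, 0, 6], "yaw": 0}, {"offset": [0, 0, 6], "yaw": 0}, {"offset": [0, 0, 5], "yaw": 0}, {"offset": [0, 0, 4], "yaw": 0}, {"offset": [0, 0, 2], "yaw": 0}, {"offset": [0, 0, 0], "yaw": 0}, {"offset": [0, 0, 0], "yaw": 0}], hand=0.672)

```text
time: 4.4
tool_pos: [0.4338, -0.3072, 0.0379]
tool_rot: [3.141, -0.0, -0.401]
contact_force: [-0.8, -1.0, -0.8]
opening: 0.03
grip_force: 0.0
```

No notable contact. Close.

Call:
send_rows(plan=[{"offset": [0, 0, 0], "yaw": 0}, {"offset": [0, 0, 0], "yaw": 0}, {"offset": [0, 0, 0], "yaw": 0}, {"offset": [0, 0, 0], "yaw": 0}, {"offset": [0, 0, 0], "yaw": 0}], hand=1, squeeze=12)

```text
time: 4.9
tool_pos: [0.4339, -0.3072, 0.0379]
tool_rot: [3.141, -0.0, -0.401]
contact_force: [-0.3, 0.0, 2.6]
opening: 0.0246
grip_force: 12.0
```

Call:
send_rows(plan=[{"offset": [0, 0, -6], "yaw": 0}, {"offset": [0, 0, -12], "yaw": 0}, {"offset": [0, 0, -20], "yaw": 0}, {"offset": [0, 0, -24], "yaw": 0}, {"offset": [0, 0, -24], "yaw": 0}, {"offset": [0, 0, -24], "yaw": 0}, {"offset": [0, 0, 0], "yaw": 0}, {"offset": [0, 0, 0], "yaw": 0}])

```text
time: 5.7
tool_pos: [0.4337, -0.3071, 0.1484]
tool_rot: [3.141, -0.001, -0.401]
contact_force: [-0.7, -0.0, -1.5]
opening: 0.0246
grip_force: 12.0
```

```bash
python3 - <<'E'
from h import *
im=read_camera('wrist')
off([.4512,.243,.148],-.4)
cv2.imwrite('pics/e.png',cv2.cvtColor(im,cv2.COLOR_RGB2BGR))
E
```

```text
t 5.75 tcp [ 0.4334 -0.3068  0.1475] yaw -0.4012 off mm [-1.983e+02 -5.131e+02 -5.000e-01] toolyaw -0.0012
```

View pics/e.png

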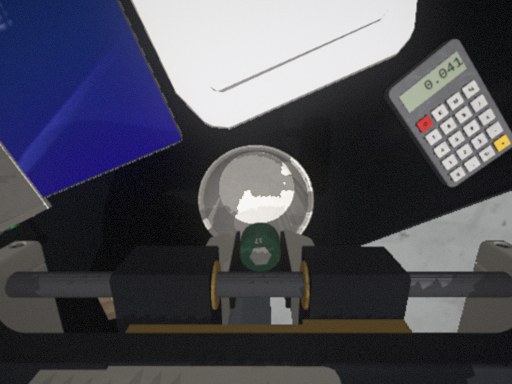

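Call:
send_rows(plan=[{"offset": [-5, -13, -5], "yaw": 0}, {"offset": [-10, -26, -5], "yaw": 0}, {"offset": [-15, -39, 0], "yaw": 0}, {"offset": [-15, -39, 0], "yaw": 0}, {"offset": [-15, -39, 0], "yaw": 0}, {"offset": [-15, -39, 0], "yaw": 0}, {"offset": [-15, -39, 0], "yaw": 0}, {"offset": [-15, -39, 0], "yaw": 0}, {"offset": [-15, -39, 0], "yaw": 0}, {"offset": [-15, -39, 0], "yaw": 0}, {"offset": [-15, -39, 0], "yaw": 0}, {"offset": [-15, -39, 0], "yaw": 0}, {"offset": [-15, -39, 0], "yaw": 0}, {"offset": [-12, -30, 0], "yaw": 0}, {"offset": [-6, -15, 0], "yaw": 0}, {"offset": [0, 0, 0], "yaw": 0}, {"offset": [0, 0, 0], "yaw": 0}, {"offset": [0, 0, 0], "yaw": 0}])

```text
time: 7.55
tool_pos: [0.4513, 0.2418, 0.1574]
tool_rot: [3.141, 0.001, -0.402]
contact_force: [-0.6, -0.5, -0.9]
opening: 0.0248
grip_force: 12.0
```

```bash
python3 - <<'E'
from h import *
c=cam('wrist');im=read_camera('wrist')
for r in models.regions_of('wrist','cork_pad')[:2]:
    ys,xs=np.nonzero(r['mask'])
    e=r['extent'];u,v=(e[0]+e[2])/2,(e[1]+e[3])/2
    print(r['conf'],e,xs.mean(),ys.mean(),np.round(ray('wrist',xs.mean(),ys.mean(),.008,c),4),np.round(ray('wrist',u,v,.008,c),4))
    print([np.round(ray('wrist',a,b,.008,c),4) for a,b in((e[0],ys[xs==xs.min()].mean()),(e[2],ys[xs==xs.max()].mean()),(xs[ys==ys.min()].mean(),e[1]))])
off([.4512,.243,.046],-.4)
cv2.imwrite('pics/f.png',cv2.cvtColor(im,cv2.COLOR_RGB2BGR))
E
```

```text
0.86 [218.0, 148.7, 299.1, 221.4] 257.42772537837243 183.3033559991226 [0.4593 0.2408 0.008 ] [0.4571 0.2405 0.008 ]
[array([0.4749, 0.2782, 0.008 ]), array([0.4409, 0.202 , 0.008 ]), array([0.4917, 0.2264, 0.008 ])]
t 7.65 tcp [0.4517 0.2416 0.1576] yaw -0.4025 off mm [ -1.   -1.1 111.6] toolyaw -0.0025
```

View pics/f.png

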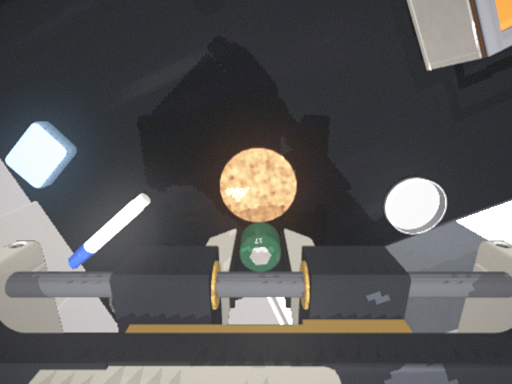

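Call:
send_rows(plan=[{"offset": [1, -1, 15], "yaw": 0}, {"offset": [1, 0, 25], "yaw": 0}, {"offset": [1, 0, 25], "yaw": 0}, {"offset": [0, 0, 20], "yaw": 0}, {"offset": [0, 0, 12], "yaw": 0}, {"offset": [0, 0, 6], "yaw": 0}, {"offset": [0, 0, 3], "yaw": 0}, {"offset": [0, 0, 2], "yaw": 0}, {"offset": [0, 0, 2], "yaw": 0}, {"offset": [0, 0, 0], "yaw": 0}, {"offset": [0, 0, 0], "yaw": 0}])

```text
time: 8.75
tool_pos: [0.4551, 0.2424, 0.0481]
tool_rot: [-3.141, -0.001, -0.401]
contact_force: [-0.5, 0.1, 1.1]
opening: 0.0248
grip_force: 12.0
```

Call:
send_rows(plan=[{"offset": [0, 0, 1.5], "yaw": 0}, {"offset": [0, 0, 1.5], "yaw": 0}, {"offset": [0, 0, 0], "yaw": 0}, {"offset": [0, 0, 0], "yaw": 0}])

```text
time: 9.15
tool_pos: [0.4549, 0.2422, 0.0446]
tool_rot: [3.141, 0.0, -0.401]
contact_force: [0.1, 0.3, -0.3]
opening: 0.024
grip_force: 12.0
```

Call:
send_rows(plan=[{"offset": [0, 0, 1], "yaw": 0}, {"offset": [0, 0, 0], "yaw": 0}, {"offset": [0, 0, 0], "yaw": 0}])

```text
time: 9.45
tool_pos: [0.455, 0.2422, 0.0437]
tool_rot: [3.141, -0.0, -0.401]
contact_force: [-0.2, 0.3, 0.2]
opening: 0.0245
grip_force: 12.0
```

Call:
send_rows(plan=[{"offset": [0, 0, 0.7], "yaw": 0}, {"offset": [0, 0, 0], "yaw": 0}, {"offset": [0, 0, 0], "yaw": 0}])

```text
time: 9.75
tool_pos: [0.455, 0.2423, 0.0431]
tool_rot: [-3.141, -0.0, -0.401]
contact_force: [-0.2, -0.3, 0.9]
opening: 0.0243
grip_force: 12.0
```

Call:
send_rows(plan=[{"offset": [0, 0, 0.7], "yaw": 0}, {"offset": [0, 0, 0], "yaw": 0}, {"offset": [0, 0, 0], "yaw": 0}])

```text
time: 10.05
tool_pos: [0.455, 0.2422, 0.043]
tool_rot: [-3.141, -0.0, -0.401]
contact_force: [-1.7, -0.8, 6.9]
opening: 0.0243
grip_force: 12.0
```

Contact with the pad (6.9 N up). Release and rise.

Call:
send_rows(plan=[{"offset": [0, 0, -0.5], "yaw": 0}, {"offset": [0, 0, 0], "yaw": 0}, {"offset": [0, 0, 0], "yaw": 0}, {"offset": [0, 0, 0], "yaw": 0}, {"offset": [0, 0, 0], "yaw": 0}], hand=0.6)

```text
time: 10.55
tool_pos: [0.4549, 0.2422, 0.0426]
tool_rot: [3.141, 0.0, -0.401]
contact_force: [0.6, 0.5, 0.4]
opening: 0.0366
grip_force: 0.0
```

Call:
send_rows(plan=[{"offset": [0, 0, -5], "yaw": 0}, {"offset": [0, 0, -10], "yaw": 0}, {"offset": [0, 0, -20], "yaw": 0}, {"offset": [0, 0, -40], "yaw": 0}, {"offset": [0, 0, -40], "yaw": 0}, {"offset": [0, 0, -40], "yaw": 0}, {"offset": [0, 0, 0], "yaw": -0.142}, {"offset": [0, 0, 0], "yaw": -0.142}, {"offset": [0, 0, 0], "yaw": -0.142}, {"offset": [0, 0, 0], "yaw": 0}, {"offset": [0, 0, 0], "yaw": 0}])

```text
time: 11.65
tool_pos: [0.4549, 0.2423, 0.1983]
tool_rot: [-3.141, -0.001, 0.021]
contact_force: [-0.6, -0.2, -0.4]
opening: 0.0363
grip_force: 0.0
```

```bash
python3 - <<'E'
from h import *
c=cam('wrist');im=read_camera('wrist')
for l,z in(('cork_pad',.008),('section',.018)):
  for r in models.regions_of('wrist',l)[:1]:
    ys,xs=np.nonzero(r['mask'])
    e=r['extent'];u,v=(e[0]+e[2])/2,(e[1]+e[3])/2
    print(l,r['conf'],e,np.round(ray('wrist',xs.mean(),ys.mean(),z,c),4),np.round(ray('wrist',u,v,z,c),4))
off([.46,.02,.2],.024)
# scene views of box: left rod
t=read_camera('top');s=read_camera('scene')
a=cv2.resize(t[130:240,215:315],(400,440),interpolation=cv2.INTER_CUBIC)
b=cv2.resize(im[:,:],(400,300));b=np.vstack([b,np.zeros((140,400,3),np.uint8)])
cv2.imwrite('pics/g.png',cv2.cvtColor(np.hstack([a,b]),cv2.COLOR_RGB2BGR))
E
```

```text
cork_pad 0.97 [222.3, 147.0, 298.2, 210.3] [0.46   0.2422 0.008 ] [0.4576 0.2413 0.008 ]
section 0.61 [249.5, 170.5, 272.5, 196.0] [0.456  0.2424 0.018 ] [0.4547 0.2404 0.018 ]
t 11.8 tcp [0.4549 0.2423 0.1979] yaw 0.0226 off mm [ 1.000e-01  2.223e+02 -2.100e+00] toolyaw -0.0014
```

View pics/g.png

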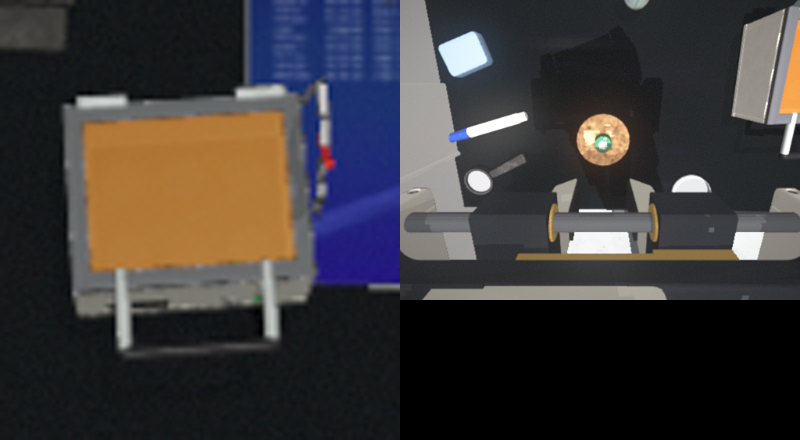

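Call:
send_rows(plan=[{"offset": [0, 20, 0], "yaw": 0}, {"offset": [0, 40, 0], "yaw": 0}, {"offset": [0, 40, 0], "yaw": 0}, {"offset": [0, 40, 0], "yaw": 0}, {"offset": [0, 40, 0], "yaw": 0}, {"offset": [0, 30, 0], "yaw": 0}, {"offset": [0, 13, 0], "yaw": 0}, {"offset": [0, 0, 0], "yaw": 0}, {"offset": [0, 0, 0], "yaw": 0}, {"offset": [0, 0, 0], "yaw": 0}])

```text
time: 12.9
tool_pos: [0.4604, 0.0205, 0.1978]
tool_rot: [-3.141, 0.0, 0.026]
contact_force: [0.0, 0.3, -0.6]
opening: 0.0366
grip_force: 0.0
```

```bash
python3 - <<'E'
from h import *
c=cam('wrist');im=read_camera('wrist');np.savez('w.npz',im=im,c=np.array(c,dtype=object))
t=cam('top')
for x,y in((121,270),(125,348),(268,265),(274,338),(122,351),(278,346),(95,98),(270,92)):
    p=ray('top',215+x/4,130+y/4,.072,t);print((x,y),np.round(p,4),'wrist800',np.round(proj('wrist',p,c)*1.5625))
off([.48,.02,.09],.03)
cv2.imwrite('pics/h.png',cv2.cvtColor(cv2.resize(im,(800,600),interpolation=cv2.INTER_CUBIC),cv2.COLOR_RGB2BGR))
E
```

```text
(121, 270) [0.5073 0.0229 0.072 ] wrist800 [403. 232.]
(125, 348) [0.4587 0.0207 0.072 ] wrist800 [405. 311.]
(268, 265) [ 0.5096 -0.0676  0.072 ] wrist800 [559. 232.]
(274, 338) [ 0.4639 -0.0701  0.072 ] wrist800 [553. 307.]
(122, 351) [0.4569 0.0225 0.072 ] wrist800 [402. 314.]
(278, 346) [ 0.459  -0.0724  0.072 ] wrist800 [556. 315.]
(95, 98) [0.6188 0.0387 0.072 ] wrist800 [377.   9.]
(270, 92) [ 0.6218 -0.0719  0.072 ] wrist800 [597.   9.]
t 12.95 tcp [0.4604 0.0205 0.1978] yaw 0.0263 off mm [ 19.6   1.  107.8] toolyaw -0.0037
```

View pics/h.png

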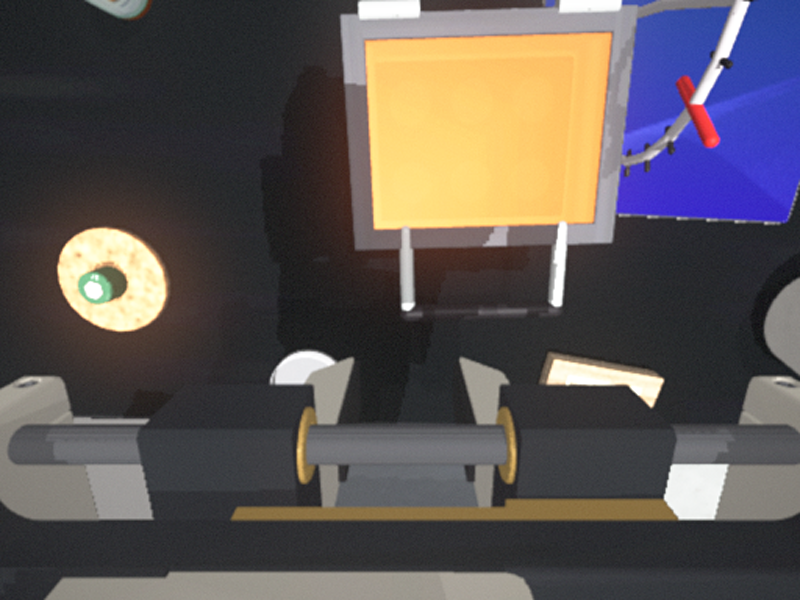

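Call:
send_rows(plan=[{"offset": [10, 1, 0], "yaw": -0.01}, {"offset": [10, 0, 0], "yaw": 0}, {"offset": [0, 0, 20], "yaw": 0}, {"offset": [0, 0, 30], "yaw": 0}, {"offset": [0, 0, 25], "yaw": 0}, {"offset": [0, 0, 15], "yaw": 0}, {"offset": [0, 0, 10], "yaw": 0}, {"offset": [0, 0, 8], "yaw": 0}, {"offset": [0, 0, 5], "yaw": 0}, {"offset": [0, 0, 0], "yaw": 0}, {"offset": [0, 0, 0], "yaw": 0}])

```text
time: 14.05
tool_pos: [0.4809, 0.0189, 0.0853]
tool_rot: [3.141, -0.001, 0.035]
contact_force: [-0.6, -0.1, -0.0]
opening: 0.0369
grip_force: 0.0
```

```bash
python3 - <<'E'
from h import *
im=read_camera('wrist')
off([.48,.02,.085],.035)
cv2.imwrite('pics/i.png',cv2.cvtColor(cv2.resize(im,(800,600),interpolation=cv2.INTER_CUBIC),cv2.COLOR_RGB2BGR))
E
```

```text
t 14.1 tcp [0.4809 0.0189 0.0854] yaw 0.0348 off mm [-0.9 -1.2  0.4] toolyaw -0.0002
```

View pics/i.png

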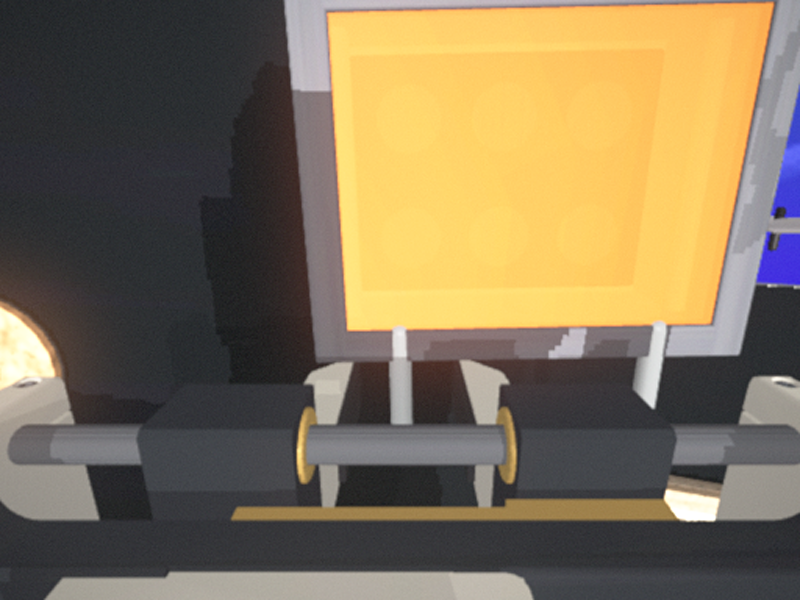

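Call:
send_rows(plan=[{"offset": [-1, -1.5, 0], "yaw": 0}, {"offset": [0, 0, 0], "yaw": 0}, {"offset": [0, 0, 0], "yaw": 0}, {"offset": [0, 0, 0], "yaw": 0}, {"offset": [0, 0, 0], "yaw": 0}, {"offset": [0, 0, 0], "yaw": 0}, {"offset": [0, 0, 0], "yaw": 0}], hand=1, squeeze=15)

```text
time: 14.8
tool_pos: [0.4795, 0.0207, 0.0849]
tool_rot: [-3.141, -0.0, 0.035]
contact_force: [-0.1, 5.2, 1.9]
opening: 0.0073
grip_force: 15.0
```

```bash
python3 -c "
import numpy as np
th=np.radians(np.linspace(0,46,19));r=140
x=r*(1-np.cos(th));z=r*np.sin(th)
print([[round(a,1),0,-round(b,1)] for a,b in zip(np.diff(x),np.diff(z))])"
```

```text
[[np.float64(0.1), 0, np.float64(-6.2)], [np.float64(0.4), 0, np.float64(-6.2)], [np.float64(0.7), 0, np.float64(-6.2)], [np.float64(1.0), 0, np.float64(-6.2)], [np.float64(1.2), 0, np.float64(-6.1)], [np.float64(1.5), 0, np.float64(-6.1)], [np.float64(1.8), 0, np.float64(-6.0)], [np.float64(2.0), 0, np.float64(-5.9)], [np.float64(2.3), 0, np.float64(-5.8)], [np.float64(2.6), 0, np.float64(-5.7)], [np.float64(2.8), 0, np.float64(-5.6)], [np.float64(3.1), 0, np.float64(-5.4)], [np.float64(3.3), 0, np.float64(-5.3)], [np.float64(3.5), 0, np.float64(-5.1)], [np.float64(3.8), 0, np.float64(-5.0)], [np.float64(4.0), 0, np.float64(-4.8)], [np.float64(4.2), 0, np.float64(-4.6)], [np.float64(4.4), 0, np.float64(-4.4)]]
```

Rod is gripped. Lift the first part, watching forces.

Call:
send_rows(plan=[{"offset": [0.1, 0, -6.2], "yaw": 0}, {"offset": [0.4, 0, -6.2], "yaw": 0}, {"offset": [0.7, 0, -6.2], "yaw": 0}, {"offset": [1, 0, -6.2], "yaw": 0}, {"offset": [1.2, 0, -6.1], "yaw": 0}, {"offset": [1.5, 0, -6.1], "yaw": 0}, {"offset": [1.8, 0, -6], "yaw": 0}, {"offset": [2, 0, -5.9], "yaw": 0}, {"offset": [0, 0, 0], "yaw": 0}, {"offset": [0, 0, 0], "yaw": 0}])

```text
time: 15.8
tool_pos: [0.4879, 0.0212, 0.1335]
tool_rot: [-3.141, 0.0, 0.035]
contact_force: [0.7, 6.0, -2.4]
opening: 0.0075
grip_force: 15.0
```

Call:
send_rows(plan=[{"offset": [2.3, 0, -5.8], "yaw": 0}, {"offset": [2.6, 0, -5.7], "yaw": 0}, {"offset": [2.8, 0, -5.6], "yaw": 0}, {"offset": [3.1, 0, -5.4], "yaw": 0}, {"offset": [3.3, 0, -5.3], "yaw": 0}, {"offset": [3.5, 0, -5.1], "yaw": 0}, {"offset": [3.8, 0, -5], "yaw": 0}, {"offset": [4, 0, -4.8], "yaw": 0}, {"offset": [4.2, 0, -4.6], "yaw": 0}, {"offset": [3, 0, -3], "yaw": 0}, {"offset": [0, 0, 0], "yaw": 0}, {"offset": [0, 0, 0], "yaw": 0}, {"offset": [0, 0, 0], "yaw": 0}, {"offset": [0, 0, 0], "yaw": 0}])

```text
time: 17.2
tool_pos: [0.5198, 0.0229, 0.1833]
tool_rot: [-3.14, 0.002, 0.035]
contact_force: [-0.1, 6.8, -2.2]
opening: 0.0074
grip_force: 15.1
```

```bash
python3 - <<'E'
from h import *
im=read_camera('scene');t=read_camera('top');off([.521,.02,.184])
a=cv2.resize(im[120:290,150:310],(480,510),interpolation=cv2.INTER_CUBIC)
b=cv2.resize(t[130:270,215:315],(320,448),interpolation=cv2.INTER_CUBIC);b=np.vstack([b,np.zeros((62,320,3),np.uint8)])
cv2.imwrite('pics/j.png',cv2.cvtColor(np.hstack([a,b]),cv2.COLOR_RGB2BGR))
E
```

```text
t 17.3 tcp [0.5198 0.0229 0.1834] yaw 0.0349 off mm [ 1.1  2.9 -0.6] toolyaw None
```

View pics/j.png

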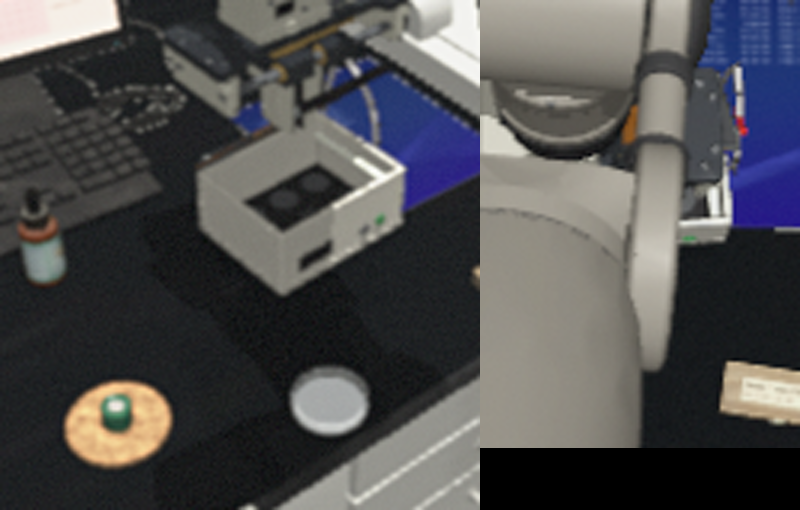

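```bash
python3 - <<'E'
from h import *
off([.521,.02,.184]);s=status.observe();print(np.abs(s['qvel']).max(),s['contact_force'],s['grip_force'])
print(ticket.hand_in())
E
```

```text
t 17.3 tcp [0.5198 0.0229 0.1834] yaw 0.0349 off mm [ 1.1  2.9 -0.6] toolyaw None
0.0012765175763618836 [ 0.35743774  6.14268028 -2.03794538] 15.101151019334793
the job is handed in; nothing more can be done
None
```

The job is handed in, with no verdict returned: the section stands upright on the cork pad. I'm holding the lid steady at about 0.78 rad (worked out from the arm's path) by the handle's left support rod, because the gripper body would have hit the lid had I gripped the bar.

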